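File the wax tins in the bench lane and close the turn-button

ROBOT

A 6-joint arm with a two-finger parallel gripper is mounted at the origin on the work surface. World frame = base frame: x ahead of the robot, y to its left, z up, the work surface at z = 0. Lengths are in mm, angles in rad, forces in N, time in s.
With the tool pointing down it reaches from about 325 to 850 mm from the base axis. Payload 15.5 kg.
Tool frame: the origin (TCP) lies at the very end of the fingers, on their centre line; the grasp point (between the pads) lies 19 mm behind it; z points along the fingers, y is the line along which they close (so a half turn about z gives the same grasp; the last joint's range is limited). The gripper opens to 91 mm and grips with 3 to 60 N. Pads are 32 mm wide; open, the fingers measure 118 mm over their backs; the gripper's body (76 mm by 178 mm) begins 60 mm behind the grasp point.
Start: joints at [-1.22, 0.494, 1.345, -0, 1.302, -0.096], TCP at [270.052, -563.647, 176.515] pointing down, gripper open.
Joint ranges: [-2.91, 2.91], [-0.82, 2.16], [0.22, 2.67], [-1.22, 4.37], [0.12, 2.79], [-3.08, 3.08]. Speed limits (rad/s): [1.89, 1.89, 2.57, 3.01, 3.01, 3.01].

INTERFACE

Orientations are given as a rotation vector (axis times angle).
In Python, from rig import monitor, vision, robot, models gives the robot as it stands.
- The arm moves only by the tool carry_out, never from a script. Its argument "motion" is a list of rows, each an object of numbers: "dx", "dy", "dz": the shift along the world's x, y, z each as a share of 2 cm, from -1 to 1; "ax", "ay", "az": the turn, a rotation vector about the world's x, y, z each as a share of 0.08 rad, from -1 to 1. In form: [{"dx": .., "dy": .., "dz": .., "ax": .., "ay": .., "az": ..}, ...]. A call has 1 to 20 rows; each row shifts and turns the commanded pose from where the row before left it; what a row does not reach is not made up. A row lasts 1/8 s, in which the tool goes at most 62.5 mm and 10.7 degrees, less where a joint would pass 70% of its speed; a pose out of reach is approached as far as the arm can. A call with a number of a shift or a turn outside -1 to 1 is refused whole. A call with a gripper value outside its range is refused whole. "gripper" is the opening, from 0 (shut) to 1 (fully open), set as the call begins (left out, the last holds). The fingers move at their own pace and stop on an object; the grip force is fixed at half the most. Time passes only in rows, so rows that do not move let the fingers close. It gives the time, the measured TCP pose, the force, the opening and the grip force at its end, in the units of the state.
- monitor.read_state(): the state, without advancing time (a new reading comes with each control period).
- vision.grab_frame(name): name is "scene" or "side" or "wrist"; returns a dict with "color" (480x640x3 uint8, red, green, blue), "K" (3x3 intrinsics, pixels), "R" (3x3) and "t" (3): a world point X has camera coordinates R X + t. Camera axes: x right, y down, z forward; pixel columns grow to the right and rows downward; lengths in mm; the calibration is good to about 2 mm. A picture is of the moment at which its call begins. There is no depth.
- robot.finish_job(): hands the job in; it is judged then, once.
Trained networks look in a picture, given as the dict that the camera call returned (one of the last four; its "shot" number tells which), for a name from the list of things; names that differ only in an ending like _2 or _b are one class to them, and where a whole thing is asked for, a point or a joint stands for the part that bears it (a point fixed in the world has none). Each returns a list of dicts, best first, with "conf" (0 to 1); they miss things now and then, are a little off and sometimes report something else, mostly with a low value. They report only what shows in the picture. A call takes as long as a camera call. They do not tell look-alikes from the thing itself.
- models.cut_out(picture, label): "region" (480x640 bool, what is visible of it) and "xy" ([column, row] in pixels, amid what is visible of it).
- models.spot_point(picture, label): "xy" ([column, row] in pixels: a listed point, or the origin of a listed thing).
The state is a dict: "t": time; "joints": joint angles; "dq": joint speeds; "tau": joint torques, N m; "tool_pos": TCP position; "orientation": TCP orientation; "contact_force": force on the tool from outside, world axes, zero at the start; "torque": the same for the moment, N m; "grip_width": opening from 0.0 (shut) to 1.0 (fully open); "finger_force": force on a finger pad.
Only numpy, scipy, OpenCV 4.12 (cv2) and the standard library are available. Lean on these libraries where they do the work, as an engineer would, in place of code of your own. Each camera call takes 0.05 s, during which the arm holds its last target. There are 200 camera calls.

TASK

Slide the three metal wax tins one by one along the table, upright and without lifting them, through the flared mouth of the wooden lane, so that they stand in single file between its rails, pushed fully home against each other and the end stop. Then turn the wooden turn-button across the mouth until it points at the black index line on the opposite rail. Leave the cup and the hand tools where they are.

Things in the scene. Friction and masses are not known exactly. Their poses are not given: they have to be found in the camera images.
- lane: fixed lane of pale wood: two rails 25 mm high, 20 mm thick, 84 mm apart inside, no floor (tins slide on the table). Origin: middle of the mouth at table level, where the turn-button closes; x runs into the lane, y left, z up. Rails run from x = -15 mm to the end stop; flared guides of the same height widen the mouth to 150 mm at x = -65 mm.
- gate (a joint): turn-button: dark wooden bar on a vertical pivot on the lane's right rail. Radians: 0 = across the mouth, pointing along lane +y at the index line; positive = swung open, anticlockwise from above (1.57 = along lane -x, out of the lane). Range -0.3 to 2.6; about 1 N at its tip moves it, and it stays where left.
- gate_pivot (a point): point on the turn-button's pivot axis, 36 mm above the table. The bar is 20 mm wide, 29 to 43 mm above the table, and reaches 20 mm behind the pivot and 110 mm ahead; over the pivot stands a grip fin 12 mm thick, 50 mm long (along the bar), its top 71 mm above the table.
- gate_tip (a point): pointed tip of the turn-button, 110 mm from the pivot, 36 mm above the table.
- stop (a point): middle of the end stop's inside face at table level, lane x = 240 mm (the stop is 25 mm high). Three tins fully home have their centres 36, 108 and 180 mm short of it.
- index (a point): centre of the black index line on top of the lane's left rail, 25 mm above the table; the turn-button points at it when its joint reads 0.
- tin_a: wax tin, a closed upright metal cylinder, 72 mm in diameter and 66 mm tall, about 0.3 kg, plain metal with a brown paper band; one of three alike. Origin: centre of its underside, z up.
- tin_b: wax tin, a closed upright metal cylinder, 72 mm in diameter and 66 mm tall, about 0.3 kg, plain metal with a brown paper band; one of three alike. Origin: centre of its underside, z up.
- tin_c: wax tin, a closed upright metal cylinder, 72 mm in diameter and 66 mm tall, about 0.3 kg, plain metal with a brown paper band; one of three alike. Origin: centre of its underside, z up.
- cup: white open cup, 76 mm wide at the rim, 85 mm tall, standing among the tins; not to be moved. Origin: centre of its underside.
- mallet: carver's mallet of wood, 300 mm long, head 72 mm in diameter, lying along its own x axis (head at +x, from 70 to 170 mm; handle to -130 mm); not to be moved. Origin: on the table under the handle's end near the head.
- chisel: chisel, 210 mm long, 26 mm high, lying along its own x axis (blade to +x); not to be moved. Origin: on the table below the root of the blade.
- brush: paint brush lying along its own x axis, about 200 mm long, handle to -x; not to be moved. Origin: on the table below its middle.
Mind the look-alikes: they are no part of the job. Leave any purple look-alike of the tin_b alone. Leave any orange look-alike of the tin_c alone.

How it is judged:
By the outcome, as a careful person would: the job done as asked, in the order asked, and still so for the second after the job is handed in, with the robot touching nothing.
It also fails if it takes over 72 s, if anything falls off the work surface, if the arm or the gripper's body presses on something with over 40 N, if the wrist force passes 120 N, or if a joint passes its speed limit or range.

## Working session

There is one attempt and no reset: what is moved stays moved. The work goes in short steps, Python scripts to look and compute and a tool call to move; the robot and the scene stay as the last step left them, time stands still between calls to the robot, and variables do not carry over. Pictures are saved under pics/ and viewed, at most 10 in all, crops included, and the job is handed in when it is done.

Besides the shell and the picture viewer there is one more tool, called after "Request:" by a JSON object that holds its "method" and its "body", one argument or row to a line. carry_out: Moves the arm, as the interface text tells. Shift numbers are shares of 2 cm and turn numbers shares of 0.08 rad, none past 1 either way. Its arguments: {"type":"object","properties":{"motion":{"type":"array"},"gripper":{"type":"number"}},"required":["motion"]}

```bash
mkdir -p pics; cat > h.py <<'E'
import numpy as np, cv2
from rig import monitor, vision, robot, models
def ray(f,xy,z):
    K,R,t=map(np.array,(f["K"],f["R"],f["t"]))
    d=R.T@np.linalg.inv(K)@np.array([xy[0],xy[1],1.]); c=-R.T@t
    return c+d*(z-c[2])/d[2]
def proj(f,X):
    p=np.array(f["K"])@(np.array(f["R"])@np.array(X,float)+np.array(f["t"])); return p[:2]/p[2]
def save(f,n): cv2.imwrite("pics/"+n,f["color"][:,:,::-1])
Z=dict(gate_pivot=36,gate_tip=36,stop=0,index=25,lane=0,tin_a=0,cup=0,mallet=0,chisel=0,brush=0)
def look(cam,names,mc=0.2):
    f=vision.grab_frame(cam)
    for n in names:
        for d in models.spot_point(f,n):
            if d["conf"]>mc: print(cam,n,round(d["conf"],2),np.round(d["xy"]),np.round(ray(f,d["xy"],Z[n]))[:2])
    return f
E
python3 - <<'E'
from h import *
for c in("scene","side"):
    f=look(c,list(Z)); save(f,c+"0.png")
    print(c,np.round(-np.array(f["R"]).T@np.array(f["t"])))
print(monitor.read_state())
E
```

```text
scene gate_pivot 0.9 [340. 258.] [616.  32.]
scene gate_tip 0.71 [296. 258.] [605. -76.]
scene stop 0.64 [434. 263.] [639. 276.]
scene index 0.74 [347. 224.] [513.  68.]
scene index 0.43 [435. 262.] [648. 270.]
scene lane 0.64 [343. 244.] [558.  51.]
scene tin_a 0.95 [264. 223.] [ 474. -151.]
scene tin_a 0.91 [284. 364.] [ 850. -126.]
scene tin_a 0.67 [239. 269.] [ 602. -221.]
scene tin_a 0.6 [203. 158.] [ 234. -315.]
scene tin_a 0.58 [208. 217.] [ 439. -301.]
scene cup 0.92 [187. 261.] [ 566. -353.]
scene mallet 0.65 [426. 176.] [369. 318.]
scene chisel 0.83 [285. 320.] [ 747. -116.]
scene brush 0.72 [183. 305.] [ 683. -359.]
scene brush 0.36 [339. 244.] [559.  41.]
scene [1102.  -90. 1061.]
side gate_pivot 0.93 [287. 258.] [613.  40.]
side gate_tip 0.66 [308. 232.] [609. -65.]
side stop 0.7 [220. 338.] [645. 285.]
side stop 0.51 [300. 278.] [571.  57.]
side index 0.72 [320. 280.] [514.  63.]
side lane 0.88 [303. 275.] [569.  44.]
side tin_a 0.92 [374. 235.] [ 465. -162.]
side tin_a 0.86 [404. 210.] [ 428. -294.]
side tin_a 0.73 [334. 212.] [ 602. -206.]
side tin_a 0.64 [244. 204.] 
[... 306 characters left out ...]
ide [157. 773. 875.]
{'t': 1.1, 'joints': array([-1.21947780e+00,  4.93581074e-01,  1.34549835e+00,  2.54234693e-05,
        1.30250854e+00, -9.55028670e-02]), 'dq': array([-0.0005455 , -0.00135326, -0.0004932 , -0.00050725, -0.00046265,
       -0.00049785]), 'tau': array([-3.33215750e-03, -8.78723931e+01, -3.82254052e+01,  7.04954728e-02,
        4.39302076e-02,  1.28797649e-05]), 'tool_pos': array([ 270.07348625, -563.63681182,  176.52730081]), 'orientation': array([3.06351695e+00, 6.96030680e-01, 3.91317166e-05]), 'contact_force': array([ 0.58366869, -0.64595712,  0.10277205]), 'torque': array([-0.01753418,  0.038288  ,  0.02592166]), 'finger_force': 0.0, 'grip_width': 0.9985900133701172}
```

View pics/scene0.png

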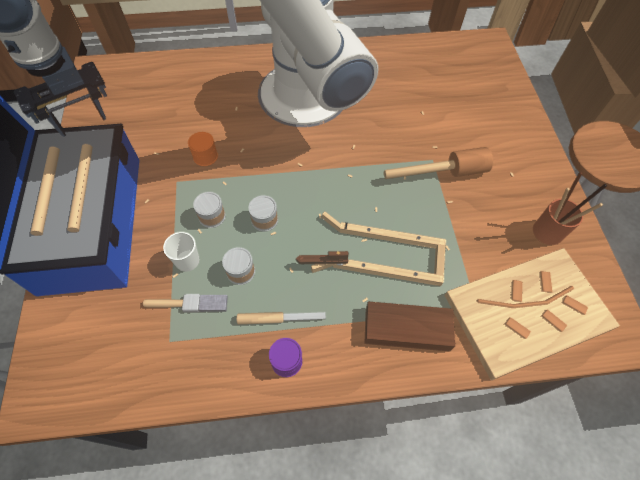

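```bash
python3 - <<'E'
from h import *
f=cv2.imread("pics/scene0.png"); g=cv2.resize(f[140:400,160:460],None,fx=2.3,fy=2.3,interpolation=cv2.INTER_CUBIC); cv2.imwrite("pics/crop0.png",g)
E
```

```text
(no output)
```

View pics/crop0.png

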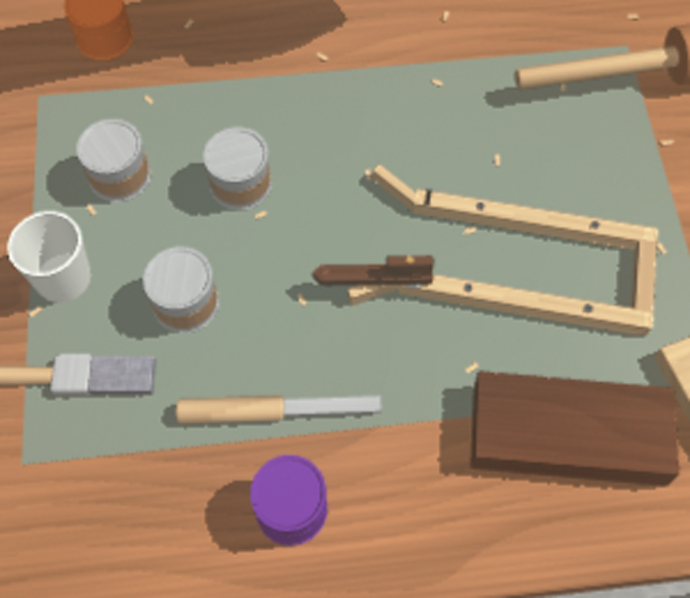

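The three metal tins are at about (263,212), (208,208) and (238,265) in the scene view. They are plain metal with a brown band, so they match the description. The orange one at (203,149) and the purple one at (285,357) are look-alikes, which I'll leave alone; the crop confirms this. The lane opens toward the tins, and the button is swung outward with its tip near (298,259).

Next I'll fit the poses against the masks.

```bash
cat >> h.py <<'E'
from scipy.optimize import minimize
def hull(m,f,pts): cv2.fillConvexPoly(m,cv2.convexHull(np.array([proj(f,p) for p in pts],np.float32)*16).astype(np.int32),1,shift=4)
def cylpts(x,y,r=36,h=66):
    a=np.linspace(0,6.28,40); return [(x+r*np.cos(t),y+r*np.sin(t),z) for t in a for z in(0,h)]
def box(x0,x1,y0,y1,z0,z1): return [(x,y,z) for x in(x0,x1) for y in(y0,y1) for z in(z0,z1)]
def lanemask(f,p):
    m=np.zeros((480,640),np.uint8); c,s=np.cos(p[2]),np.sin(p[2])
    T=lambda P:[(p[0]+c*q[0]-s*q[1],p[1]+s*q[0]+c*q[1],q[2]) for q in P]
    for b in(box(-15,260,42,62,0,25),box(-15,260,-62,-42,0,25),box(240,260,-62,62,0,25)): hull(m,f,T(b))
    for sg in(1,-1): hull(m,f,T([(x,sg*y,z) for x,y in((-15,42),(-15,62),(-65,75),(-65,95)) for z in(0,25)]))
    return m
def iou(a,b): return (a&b).sum()/max(1,(a|b).sum())
def fitlane(fs,p0):
    ms=[(f,models.cut_out(f,"lane")[0]["region"].astype(bool)) for f in fs]
    g=lambda p:-sum(iou(lanemask(f,p).astype(bool),m) for f,m in ms)
    return minimize(g,p0,method="Nelder-Mead",options=dict(initial_simplex=[p0]+[np.add(p0,d) for d in((10,0,0),(0,10,0),(0,0,.06))]))
def fittins(f,mc=.3):
    out=[]
    for d in models.cut_out(f,"tin_a"):
        if d["conf"]<mc: continue
        m=d["region"].astype(bool); p0=ray(f,d["xy"],33)[:2]
        def g(p):
            k=np.zeros((480,640),np.uint8); hull(k,f,cylpts(*p)); return -iou(k.astype(bool),m)
        r=minimize(g,p0,method="Nelder-Mead",options=dict(initial_simplex=[p0,p0+[8,0],p0+[0,8]]))
        out.append((r.x,-r.fun)); print("tin",np.round(d["xy"]),np.round(r.x,1),round(-r.fun,2))
    return out
E
python3 - <<'E'
from h import *
fs=[vision.grab_frame(c) for c in("scene","side")]
for f in fs:
    r=fitlane([f],[563,51,1.24]);print(r.x,r.fun); fittins(f)
r=fitlane(fs,[563,51,1.24]);print(r.x,r.fun)
p=r.x;c,s=np.cos(p[2]),np.sin(p[2])
for n,q in dict(stop=(240,0),index=(0,52),piv=(0,-52)).items(): print(n,p[0]+c*q[0]-s*q[1],p[1]+s*q[0]+c*q[1])
E
```

```text
[565.97535121  45.47101451   1.26040158] -0.8176739461655663
tin [283. 357.] [ 843.9 -119.4] 0.94
tin [236. 265.] [ 608.5 -218.1] 0.91
tin [199. 146.] [ 226.1 -310.7] 0.89
tin [262. 215.] [ 465.5 -149.4] 0.9
tin [204. 210.] [ 436.2 -289.5] 0.94
[568.16532922  48.4709379    1.28487735] -0.8231639671621922
tin [336. 201.] [ 607.3 -217.6] 0.95
tin [376. 228.] [ 460.6 -150.8] 0.88
tin [245. 196.] [ 842.9 -121.6] 0.9
tin [276. 210.] [ 726.5 -147.2] 0.29
tin [401. 199.] [ 434.7 -293.6] 0.88
[566.92816427  46.19489241   1.26336332] -1.6323887609342775
stop 639.5552845881002 274.9421358833126
index 517.366261520235 61.93076848307102
piv 616.4900670233699 30.459016346008625
```

Request:
{"method": "carry_out", "body": {
  "gripper": 0.44,
  "motion": [
    {"dx": 0.475, "dy": 0.955, "az": 0.572},
    {"dx": 0.475, "dy": 0.955, "az": 0.572},
    {"dx": 0.475, "dy": 0.955, "az": 0.572},
    {"dx": 0.475, "dy": 0.955, "az": 0.572},
    {"dx": 0.475, "dy": 0.955, "az": 0.572},
    {"dx": 0.475, "dy": 0.955, "az": 0.572},
    {"dx": 0.475, "dy": 0.955, "az": 0.572},
    {"dx": 0.475, "dy": 0.955, "az": 0.572},
    {"dx": 0.475, "dy": 0.955, "az": 0.572},
    {"dx": 0.475, "dy": 0.955, "az": 0.572},
    {"dx": 0.475, "dy": 0.955, "az": 0.572},
    {"dx": 0.475, "dy": 0.955, "az": 0.572},
    {"dx": 0.475, "dy": 0.955, "az": 0.572},
    {"dx": 0.475, "dy": 0.955, "az": 0.572},
    {"dx": 0.475, "dy": 0.955, "az": 0.572},
    {"dx": 0.475, "dy": 0.955, "az": 0.572},
    {"dx": 0.475, "dy": 0.955, "az": 0.572},
    {"dx": 0.475, "dy": 0.955, "az": 0.572},
    {"dz": -1},
    {"dz": -1}
  ]
}}

```text
validation failed for argument at $.mo...
```

Request:
{"method": "carry_out", "body": {
  "gripper": 0.44,
  "motion": [
    {"dx": 0.475, "dy": 0.955, "dz": 0.0, "ax": 0.0, "ay": 0.0, "az": 0.572},
    {"dx": 0.475, "dy": 0.955, "dz": 0.0, "ax": 0.0, "ay": 0.0, "az": 0.572}
  ]
}}

```text
t: 1.75
tool_pos: [289.6, -523.9, 176.4]
orientation: [-3.027, -0.84, -0.0]
contact_force: [0.6, -0.4, 0.6]
grip_width: 0.815
finger_force: 0.0
```

Request:
{"method": "carry_out", "body": {
  "motion": [
    {"dx": 0.475, "dy": 0.955, "dz": 0, "ax": 0, "ay": 0, "az": 0.572},
    {"dx": 0.475, "dy": 0.955, "dz": 0, "ax": 0, "ay": 0, "az": 0.572},
    {"dx": 0.475, "dy": 0.955, "dz": 0, "ax": 0, "ay": 0, "az": 0.572},
    {"dx": 0.475, "dy": 0.955, "dz": 0, "ax": 0, "ay": 0, "az": 0.572},
    {"dx": 0.475, "dy": 0.955, "dz": 0, "ax": 0, "ay": 0, "az": 0.572},
    {"dx": 0.475, "dy": 0.955, "dz": 0, "ax": 0, "ay": 0, "az": 0.572},
    {"dx": 0.475, "dy": 0.955, "dz": 0, "ax": 0, "ay": 0, "az": 0.572},
    {"dx": 0.475, "dy": 0.955, "dz": 0, "ax": 0, "ay": 0, "az": 0.572},
    {"dx": 0.475, "dy": 0.955, "dz": 0, "ax": 0, "ay": 0, "az": 0.572},
    {"dx": 0.475, "dy": 0.955, "dz": 0, "ax": 0, "ay": 0, "az": 0.572},
    {"dx": 0.475, "dy": 0.955, "dz": 0, "ax": 0, "ay": 0, "az": 0.572},
    {"dx": 0.475, "dy": 0.955, "dz": 0, "ax": 0, "ay": 0, "az": 0.572},
    {"dx": 0.475, "dy": 0.955, "dz": 0, "ax": 0, "ay": 0, "az": 0.572},
    {"dx": 0.475, "dy": 0.955, "dz": 0, "ax": 0, "ay": 0, "az": 0.572},
    {"dx": 0.475, "dy": 0.955, "dz": 0, "ax": 0, "ay": 0, "az": 0.572},
    {"dx": 0.475, "dy": 0.955, "dz": 0, "ax": 0, "ay": 0, "az": 0.572},
    {"dx": 0, "dy": 0, "dz": -1, "ax": 0, "ay": 0, "az": 0},
    {"dx": 0, "dy": 0, "dz": -1, "ax": 0, "ay": 0, "az": 0},
    {"dx": 0, "dy": 0, "dz": -1, "ax": 0, "ay": 0, "az": 0},
    {"dx": 0, "dy": 0, "dz": 0, "ax": 0, "ay": 0, "az": 0}
  ]
}}

```text
t: 4.25
tool_pos: [440.4, -218.7, 115.6]
orientation: [-2.526, -1.864, 0.001]
contact_force: [0.2, 0.4, 1.0]
grip_width: 0.438
finger_force: 0.0
```

```bash
python3 - <<'E'
from h import *
s=monitor.read_state(); print(s["tool_pos"],s["orientation"],s["grip_width"],s["t"])
from scipy.spatial.transform import Rotation as Ro
print(Ro.from_rotvec(s["orientation"]).as_matrix().round(3))
f=vision.grab_frame("wrist"); fittins(f); save(f,"w1.png")
p=s["tool_pos"];print(proj(f,[p[0],p[1],0]))
E
```

```text
[ 440.39051408 -218.74593458  115.62673671] [-2.52565609e+00 -1.86435071e+00  1.32599273e-03] 0.43788693419460517 4.25
[[ 0.295  0.956 -0.002]
 [ 0.956 -0.295  0.001]
 [ 0.001 -0.002 -1.   ]]
tin [337. 312.] [ 435.5 -288.6] 0.49
tin [ 79. 401.] [ 225.  -308.7] 0.08
tin [323. 138.] [ 461.7 -147.9] 0.98
tin [560. 170.] [ 608.  -216.8] 0.97
[322.37979484 231.59775969]
```

View pics/w1.png

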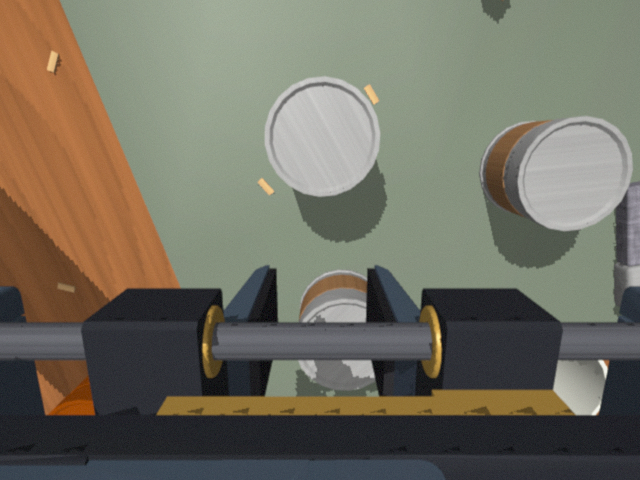

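The tin is ahead at (323,138), centred on the fork. The second tin is behind at (337,312) with about 20 mm clear.

Request:
{"method": "carry_out", "body": {
  "motion": [
    {"dx": 0, "dy": 0, "dz": -1, "ax": 0, "ay": 0, "az": 0},
    {"dx": 0, "dy": 0, "dz": -1, "ax": 0, "ay": 0, "az": 0},
    {"dx": 0, "dy": 0, "dz": -1, "ax": 0, "ay": 0, "az": 0},
    {"dx": 0, "dy": 0, "dz": -1, "ax": 0, "ay": 0, "az": 0},
    {"dx": 0, "dy": 0, "dz": -1, "ax": 0, "ay": 0, "az": 0},
    {"dx": 0.185, "dy": 0.6, "dz": 0, "ax": 0, "ay": 0, "az": 0},
    {"dx": 0.185, "dy": 0.6, "dz": 0, "ax": 0, "ay": 0, "az": 0},
    {"dx": 0.51, "dy": 0.76, "dz": 0, "ax": 0, "ay": 0, "az": 0},
    {"dx": 0.51, "dy": 0.76, "dz": 0, "ax": 0, "ay": 0, "az": 0},
    {"dx": 0.51, "dy": 0.76, "dz": 0, "ax": 0, "ay": 0, "az": 0},
    {"dx": 0.51, "dy": 0.76, "dz": 0, "ax": 0, "ay": 0, "az": 0},
    {"dx": 0.51, "dy": 0.76, "dz": 0, "ax": 0, "ay": 0, "az": 0},
    {"dx": 0.51, "dy": 0.76, "dz": 0, "ax": 0, "ay": 0, "az": 0},
    {"dx": 0.51, "dy": 0.76, "dz": 0, "ax": 0, "ay": 0, "az": 0},
    {"dx": 0.51, "dy": 0.76, "dz": 0, "ax": 0, "ay": 0, "az": 0}
  ]
}}

```text
t: 6.22
tool_pos: [530.6, -73.2, 16.5]
orientation: [-2.529, -1.864, 0.0]
contact_force: [-1.0, -2.9, 2.8]
grip_width: 0.44
finger_force: 1.8
```

```bash
cat >> h.py <<'E'
L=np.array([567,47.]);TH=1.27
def lane(p): d=np.array(p)[:2]-L; c,s=np.cos(TH),np.sin(TH); return np.round([c*d[0]+s*d[1],-s*d[0]+c*d[1]],1)
E
python3 - <<'E'
from h import *
s=monitor.read_state(); print(s["tool_pos"],lane(s["tool_pos"]),s["contact_force"],s["t"])
for c in("wrist","side"):
    f=vision.grab_frame(c)
    for x,q in fittins(f): print(lane(x),round(q,2))
    for n in("index","gate_pivot","gate_tip"):
        for d in models.spot_point(f,n):
            x=ray(f,d["xy"],Z[n]);print(c,n,round(d["conf"],2),np.round(x),lane(x))
    save(f,c+"2.png")
E
```

```text
[530.6361365  -73.20722572  16.45558796] [-125.6   -0.9] [-1.04778013 -2.85307215  2.84780089] 6.225
tin [322. 200.] [544. -28.] 0.99
[-78.4  -0.3] 0.99
wrist index 0.87 [518.  64.  25.] [ 1.7 52.1]
wrist gate_pivot 0.6 [616.  34.  36.] [  2.4 -50.9]
wrist gate_tip 0.85 [607. -77.  36.] [-106.9  -75.4]
tin [327. 248.] [545.  -26.9] 0.9
tin [470. 227.] [ 255.7 -292.8] 0.2
tin [245. 198.] [ 843.4 -120.6] 0.97
tin [402. 200.] [ 435.5 -293.2] 0.92
tin [293. 248.] [619.2 -11. ] 0.41
[-77.1  -0.9] 0.9
[-416.8  196.6] 0.2
[ -78.1 -313.7] 0.97
[-363.9   24.8] 0.92
[-39.9 -67.1] 0.41
side index 0.69 [516.  59.  25.] [-3.6 52.6]
side gate_pivot 0.88 [615.  35.  36.] [  2.8 -49.1]
side gate_tip 0.62 [618. -74.  36.] [-100.8  -84.4]
```

View pics/wrist2.png

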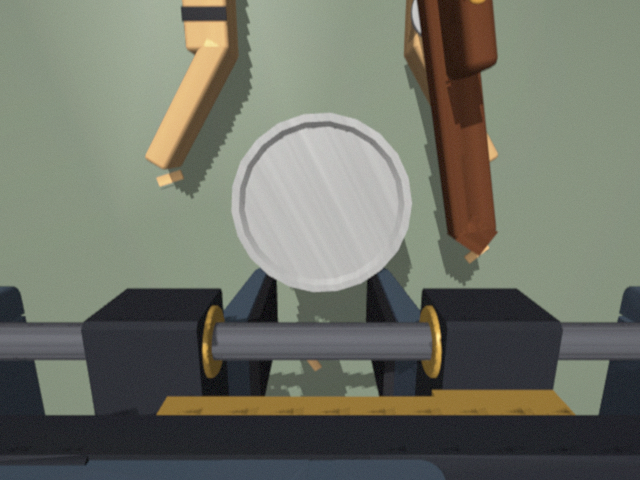

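The tin is nested in the fork and centred on the mouth at (322,200). The button at (465,235) is clear on the right.

Request:
{"method": "carry_out", "body": {
  "motion": [
    {"dx": 0.29, "dy": 0.955, "dz": 0, "ax": 0, "ay": 0, "az": 0},
    {"dx": 0.29, "dy": 0.955, "dz": 0, "ax": 0, "ay": 0, "az": 0},
    {"dx": 0.296, "dy": 0.955, "dz": 0, "ax": 0, "ay": 0, "az": 0},
    {"dx": 0.296, "dy": 0.955, "dz": 0, "ax": 0, "ay": 0, "az": 0},
    {"dx": 0.296, "dy": 0.955, "dz": 0, "ax": 0, "ay": 0, "az": 0},
    {"dx": 0.296, "dy": 0.955, "dz": 0, "ax": 0, "ay": 0, "az": 0},
    {"dx": 0.296, "dy": 0.955, "dz": 0, "ax": 0, "ay": 0, "az": 0},
    {"dx": 0.296, "dy": 0.955, "dz": 0, "ax": 0, "ay": 0, "az": 0}
  ]
}}

```text
t: 7.72
tool_pos: [577.5, 79.8, 16.5]
orientation: [2.529, 1.864, -0.0]
contact_force: [0.2, -1.7, 0.7]
grip_width: 0.441
finger_force: 1.0
```

```bash
python3 - <<'E'
from h import *
s=monitor.read_state(); print(s["tool_pos"],lane(s["tool_pos"]),s["contact_force"],s["torque"])
for c in("wrist",):
    f=vision.grab_frame(c)
    for x,q in fittins(f): print(lane(x),round(q,2))
    for n in("stop",):
        for d in models.spot_point(f,n):
            x=ray(f,d["xy"],Z[n]);print(c,n,round(d["conf"],2),np.round(x),lane(x))
    save(f,c+"3.png")
E
```

```text
[577.54422926  79.82721451  16.50659153] [34.5 -0.3] [ 0.17522517 -1.70214944  0.69077581] [-0.3636446   0.06554491  0.00137274]
tin [320. 199.] [591.2 125. ] 0.99
[81.7 -0. ] 0.99
```

View pics/wrist3.png

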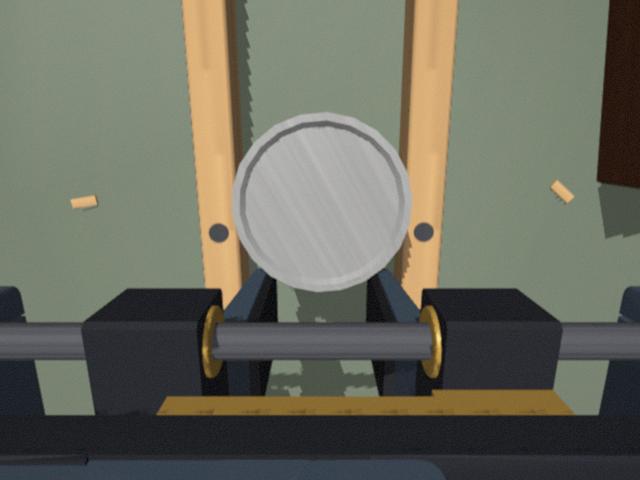

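The tin is centred between the rails at (320,199) and the heading is straight.

Request:
{"method": "carry_out", "body": {
  "motion": [
    {"dx": 0.296, "dy": 0.955, "dz": 0, "ax": 0, "ay": 0, "az": 0},
    {"dx": 0.296, "dy": 0.955, "dz": 0, "ax": 0, "ay": 0, "az": 0},
    {"dx": 0.296, "dy": 0.955, "dz": 0, "ax": 0, "ay": 0, "az": 0},
    {"dx": 0.296, "dy": 0.955, "dz": 0, "ax": 0, "ay": 0, "az": 0},
    {"dx": 0.296, "dy": 0.955, "dz": 0, "ax": 0, "ay": 0, "az": 0},
    {"dx": 0.15, "dy": 0.48, "dz": 0, "ax": 0, "ay": 0, "az": 0},
    {"dx": 0.075, "dy": 0.24, "dz": 0, "ax": 0, "ay": 0, "az": 0},
    {"dx": 0.075, "dy": 0.24, "dz": 0, "ax": 0, "ay": 0, "az": 0},
    {"dx": 0, "dy": 0, "dz": 0, "ax": 0, "ay": 0, "az": 0}
  ]
}}

```text
t: 9.0
tool_pos: [612.9, 193.3, 16.6]
orientation: [-2.529, -1.864, -0.0]
contact_force: [0.3, 0.5, 0.3]
grip_width: 0.441
finger_force: 0.0
```

```bash
python3 - <<'E'
from h import *
s=monitor.read_state(); print(s["tool_pos"],lane(s["tool_pos"]),s["contact_force"])
f=vision.grab_frame("wrist")
for x,q in fittins(f): print(lane(x),round(q,2))
for d in models.spot_point(f,"stop"):
    x=ray(f,d["xy"],0);print(round(d["conf"],2),np.round(x),lane(x))
E
```

```text
[612.90045932 193.3096806   16.5515008 ] [153.3  -0.5] [0.29440892 0.48298287 0.34301287]
tin [321. 200.] [626.5 239. ] 0.99
[2.01e+02 1.00e-01] 0.99
```

Request:
{"method": "carry_out", "body": {
  "motion": [
    {"dx": 0.045, "dy": 0.14, "dz": 0, "ax": 0, "ay": 0, "az": 0},
    {"dx": 0.045, "dy": 0.14, "dz": 0, "ax": 0, "ay": 0, "az": 0}
  ]
}}

```text
t: 9.4
tool_pos: [614.5, 198.7, 16.5]
orientation: [2.529, 1.864, -0.0]
contact_force: [-1.7, -7.0, 3.1]
grip_width: 0.438
finger_force: 3.4
```

Request:
{"method": "carry_out", "body": {
  "motion": [
    {"dx": 0.03, "dy": 0.095, "dz": 0, "ax": 0, "ay": 0, "az": 0}
  ]
}}

```text
t: 9.52
tool_pos: [614.7, 199.5, 16.6]
orientation: [2.528, 1.864, -0.004]
contact_force: [-4.1, -19.0, 9.4]
grip_width: 0.44
finger_force: 9.2
```

Tin 1 is home: the fork stalled at 19 N. Next I back out, lift clear of everything and go behind the second tin.

Request:
{"method": "carry_out", "body": {
  "motion": [
    {"dx": -0.296, "dy": -0.955, "dz": 0, "ax": 0, "ay": 0, "az": 0},
    {"dx": -0.296, "dy": -0.955, "dz": 0, "ax": 0, "ay": 0, "az": 0},
    {"dx": -0.3, "dy": -1, "dz": 1, "ax": 0, "ay": 0, "az": 0},
    {"dx": -0.3, "dy": -1, "dz": 1, "ax": 0, "ay": 0, "az": 0},
    {"dx": -0.3, "dy": -1, "dz": 1, "ax": 0, "ay": 0, "az": 0},
    {"dx": -0.37, "dy": -1, "dz": 1, "ax": 0, "ay": 0, "az": 0},
    {"dx": -0.37, "dy": -1, "dz": 1, "ax": 0, "ay": 0, "az": 0},
    {"dx": -0.37, "dy": -1, "dz": 0, "ax": 0, "ay": 0, "az": 0},
    {"dx": -0.37, "dy": -1, "dz": 0, "ax": 0, "ay": 0, "az": 0},
    {"dx": -0.37, "dy": -1, "dz": 0, "ax": 0, "ay": 0, "az": 0},
    {"dx": -0.37, "dy": -1, "dz": 0, "ax": 0, "ay": 0, "az": 0},
    {"dx": -0.37, "dy": -1, "dz": 0, "ax": 0, "ay": 0, "az": 0},
    {"dx": -0.37, "dy": -1, "dz": 0, "ax": 0, "ay": 0, "az": 0},
    {"dx": -0.37, "dy": -1, "dz": 0, "ax": 0, "ay": 0, "az": 0},
    {"dx": -0.37, "dy": -1, "dz": 0, "ax": 0, "ay": 0, "az": 0},
    {"dx": -0.37, "dy": -1, "dz": 0, "ax": 0, "ay": 0, "az": 0},
    {"dx": -0.37, "dy": -1, "dz": 0, "ax": 0, "ay": 0, "az": 0},
    {"dx": -0.37, "dy": -1, "dz": 0, "ax": 0, "ay": 0, "az": 0},
    {"dx": -0.37, "dy": -1, "dz": 0, "ax": 0, "ay": 0, "az": 0},
    {"dx": -0.37, "dy": -1, "dz": 0, "ax": 0, "ay": 0, "az": 0}
  ]
}}

```text
t: 12.02
tool_pos: [473.3, -198.5, 116.0]
orientation: [-2.528, -1.864, 0.001]
contact_force: [0.0, 0.2, -0.5]
grip_width: 0.439
finger_force: 0.0
```

Request:
{"method": "carry_out", "body": {
  "motion": [
    {"dx": -0.37, "dy": -1, "dz": 0, "ax": 0, "ay": 0, "az": 0},
    {"dx": -0.37, "dy": -1, "dz": 0, "ax": 0, "ay": 0, "az": 0},
    {"dx": -0.37, "dy": -1, "dz": 0, "ax": 0, "ay": 0, "az": 0},
    {"dx": -0.37, "dy": -1, "dz": 0, "ax": 0, "ay": 0, "az": 0},
    {"dx": -0.37, "dy": -1, "dz": 0, "ax": 0, "ay": 0, "az": 0},
    {"dx": -0.37, "dy": -1, "dz": 0, "ax": 0, "ay": 0, "az": 0},
    {"dx": -0.37, "dy": -1, "dz": 0, "ax": 0, "ay": 0, "az": 0},
    {"dx": -0.37, "dy": -1, "dz": 0, "ax": 0, "ay": 0, "az": 0}
  ]
}}

```text
t: 13.02
tool_pos: [414.4, -358.6, 116.3]
orientation: [-2.528, -1.864, 0.0]
contact_force: [-0.1, -1.1, 0.4]
grip_width: 0.441
finger_force: 0.0
```

```bash
python3 - <<'E'
from h import *
s=monitor.read_state(); print(s["tool_pos"],lane(s["tool_pos"]),s["contact_force"])
for c in("wrist","scene"):
  f=vision.grab_frame(c)
  for x,q in fittins(f): print(lane(x),round(q,2))
E
```

```text
[ 414.36530823 -358.5652477   116.25543724] [-432.6   25.6] [-0.07950221 -1.05400191  0.44928493]
tin [ 60. 247.] [ 226.4 -307.6] 0.96
tin [323. 138.] [ 436.  -288.6] 0.97
tin [523.   9.] [ 608.6 -215.2] 0.99
[-439.6  220.3] 0.96
[-359.4   25.7] 0.97
[-238.1 -117.4] 0.99
tin [283. 359.] [ 845.5 -121.3] 0.96
tin [202. 149.] [ 226.7 -309.7] 0.94
tin [237. 263.] [ 608.7 -219.6] 0.95
tin [204. 208.] [ 434.9 -289. ] 0.9
tin [424. 255.] [627.6 241.7] 0.91
[ -78.2 -315.9] 0.96
[-441.6  219.4] 0.94
[-242.3 -118.8] 0.95
[-360.1   26.6] 0.9
[ 2.039e+02 -2.000e-01] 0.91
```

Request:
{"method": "carry_out", "body": {
  "motion": [
    {"dx": 0, "dy": 0, "dz": -1, "ax": 0, "ay": 0, "az": 0},
    {"dx": 0, "dy": 0, "dz": -1, "ax": 0, "ay": 0, "az": 0},
    {"dx": 0, "dy": 0, "dz": -1, "ax": 0, "ay": 0, "az": 0},
    {"dx": 0, "dy": 0, "dz": -1, "ax": 0, "ay": 0, "az": 0},
    {"dx": 0, "dy": 0, "dz": -1, "ax": 0, "ay": 0, "az": 0},
    {"dx": 0.19, "dy": 0.62, "dz": 0, "ax": 0, "ay": 0, "az": 0},
    {"dx": 0.19, "dy": 0.62, "dz": 0, "ax": 0, "ay": 0, "az": 0},
    {"dx": 0.385, "dy": 0.93, "dz": 0, "ax": 0, "ay": 0, "az": 0},
    {"dx": 0.385, "dy": 0.93, "dz": 0, "ax": 0, "ay": 0, "az": 0},
    {"dx": 0.385, "dy": 0.93, "dz": 0, "ax": 0, "ay": 0, "az": 0},
    {"dx": 0.385, "dy": 0.93, "dz": 0, "ax": 0, "ay": 0, "az": 0},
    {"dx": 0.385, "dy": 0.93, "dz": 0, "ax": 0, "ay": 0, "az": 0},
    {"dx": 0.385, "dy": 0.93, "dz": 0, "ax": 0, "ay": 0, "az": 0},
    {"dx": 0.385, "dy": 0.93, "dz": 0, "ax": 0, "ay": 0, "az": 0},
    {"dx": 0.385, "dy": 0.93, "dz": 0, "ax": 0, "ay": 0, "az": 0},
    {"dx": 0.385, "dy": 0.93, "dz": 0, "ax": 0, "ay": 0, "az": 0},
    {"dx": 0.385, "dy": 0.93, "dz": 0, "ax": 0, "ay": 0, "az": 0},
    {"dx": 0.385, "dy": 0.93, "dz": 0, "ax": 0, "ay": 0, "az": 0},
    {"dx": 0.385, "dy": 0.93, "dz": 0, "ax": 0, "ay": 0, "az": 0},
    {"dx": 0.385, "dy": 0.93, "dz": 0, "ax": 0, "ay": 0, "az": 0}
  ]
}}

```text
t: 15.72
tool_pos: [523.0, -89.5, 16.6]
orientation: [-2.529, -1.864, 0.0]
contact_force: [-1.1, -2.5, 2.1]
grip_width: 0.438
finger_force: 1.6
```

```bash
python3 - <<'E'
from h import *
s=monitor.read_state(); print(s["tool_pos"],lane(s["tool_pos"]),s["contact_force"])
for c in("wrist",):
  f=vision.grab_frame(c)
  for x,q in fittins(f): print(lane(x),round(q,2))
E
```

```text
[523.01644764 -89.45793015  16.57620263] [-143.4    1.6] [-1.11485285 -2.45788395  2.1158576 ]
tin [320. 203.] [536.5 -44.5] 0.98
tin [567. 401.] [ 672.4 -226.2] 0.03
[-96.4   2. ] 0.98
[-229.8 -181.6] 0.03
```

Request:
{"method": "carry_out", "body": {
  "motion": [
    {"dx": 0.34, "dy": 0.943, "dz": 0, "ax": 0, "ay": 0, "az": 0},
    {"dx": 0.33, "dy": 0.943, "dz": 0, "ax": 0, "ay": 0, "az": 0},
    {"dx": 0.296, "dy": 0.955, "dz": 0, "ax": 0, "ay": 0, "az": 0},
    {"dx": 0.296, "dy": 0.955, "dz": 0, "ax": 0, "ay": 0, "az": 0},
    {"dx": 0.296, "dy": 0.955, "dz": 0, "ax": 0, "ay": 0, "az": 0},
    {"dx": 0.296, "dy": 0.955, "dz": 0, "ax": 0, "ay": 0, "az": 0},
    {"dx": 0.296, "dy": 0.955, "dz": 0, "ax": 0, "ay": 0, "az": 0},
    {"dx": 0.296, "dy": 0.955, "dz": 0, "ax": 0, "ay": 0, "az": 0},
    {"dx": 0.296, "dy": 0.955, "dz": 0, "ax": 0, "ay": 0, "az": 0},
    {"dx": 0.296, "dy": 0.955, "dz": 0, "ax": 0, "ay": 0, "az": 0},
    {"dx": 0.15, "dy": 0.48, "dz": 0, "ax": 0, "ay": 0, "az": 0},
    {"dx": 0.075, "dy": 0.24, "dz": 0, "ax": 0, "ay": 0, "az": 0},
    {"dx": 0.075, "dy": 0.24, "dz": 0, "ax": 0, "ay": 0, "az": 0}
  ]
}}

```text
t: 17.45
tool_pos: [589.5, 118.8, 16.5]
orientation: [-2.529, -1.864, 0.0]
contact_force: [-0.4, -1.5, -0.1]
grip_width: 0.442
finger_force: 0.9
```

Request:
{"method": "carry_out", "body": {
  "motion": [
    {"dx": 0.045, "dy": 0.14, "dz": 0, "ax": 0, "ay": 0, "az": 0},
    {"dx": 0.045, "dy": 0.14, "dz": 0, "ax": 0, "ay": 0, "az": 0},
    {"dx": 0, "dy": 0, "dz": 0, "ax": 0, "ay": 0, "az": 0}
  ]
}}

```text
t: 17.82
tool_pos: [591.5, 124.6, 16.5]
orientation: [-2.529, -1.864, -0.0]
contact_force: [0.5, 0.0, 0.7]
grip_width: 0.441
finger_force: 0.2
```

Request:
{"method": "carry_out", "body": {
  "motion": [
    {"dx": 0.045, "dy": 0.14, "dz": 0, "ax": 0, "ay": 0, "az": 0},
    {"dx": 0.045, "dy": 0.14, "dz": 0, "ax": 0, "ay": 0, "az": 0},
    {"dx": 0.015, "dy": 0.05, "dz": 0, "ax": 0, "ay": 0, "az": 0}
  ]
}}

```text
t: 18.2
tool_pos: [593.0, 130.2, 16.4]
orientation: [2.528, 1.864, -0.003]
contact_force: [-3.4, -14.1, 3.8]
grip_width: 0.439
finger_force: 6.3
```

Request:
{"method": "carry_out", "body": {
  "motion": [
    {"dx": 0.02, "dy": 0.065, "dz": 0, "ax": 0, "ay": 0, "az": 0}
  ]
}}

```text
t: 18.32
tool_pos: [593.0, 130.6, 16.4]
orientation: [2.527, 1.864, -0.005]
contact_force: [-5.3, -24.4, 7.5]
grip_width: 0.443
finger_force: 10.4
```

Tin 2 is home at 24 N, exactly 72 mm short of the first. Now to the third tin.

Request:
{"method": "carry_out", "body": {
  "motion": [
    {"dx": -0.296, "dy": -0.955, "dz": 0, "ax": 0, "ay": 0, "az": 0},
    {"dx": -0.296, "dy": -0.955, "dz": 0, "ax": 0, "ay": 0, "az": 0},
    {"dx": -0.296, "dy": -0.955, "dz": 1, "ax": 0, "ay": 0, "az": 0},
    {"dx": -0.296, "dy": -0.955, "dz": 1, "ax": 0, "ay": 0, "az": 0},
    {"dx": -0.296, "dy": -0.955, "dz": 1, "ax": 0, "ay": 0, "az": 0},
    {"dx": 0.0, "dy": -1, "dz": 1, "ax": 0, "ay": 0, "az": 0},
    {"dx": 0.18, "dy": -1, "dz": 1, "ax": 0, "ay": 0, "az": 0},
    {"dx": 0.18, "dy": -1, "dz": 0, "ax": 0, "ay": 0, "az": 0},
    {"dx": 0.18, "dy": -1, "dz": 0, "ax": 0, "ay": 0, "az": 0},
    {"dx": 0.18, "dy": -1, "dz": 0, "ax": 0, "ay": 0, "az": 0},
    {"dx": 0.18, "dy": -1, "dz": 0, "ax": 0, "ay": 0, "az": 0},
    {"dx": 0.18, "dy": -1, "dz": 0, "ax": 0, "ay": 0, "az": 0.5},
    {"dx": 0.18, "dy": -1, "dz": 0, "ax": 0, "ay": 0, "az": 0.5},
    {"dx": 0.18, "dy": -1, "dz": 0, "ax": 0, "ay": 0, "az": 0.5},
    {"dx": 0.18, "dy": -1, "dz": 0, "ax": 0, "ay": 0, "az": 0.5},
    {"dx": 0.18, "dy": -1, "dz": 0, "ax": 0, "ay": 0, "az": 0.5},
    {"dx": 0.18, "dy": -1, "dz": 0, "ax": 0, "ay": 0, "az": 0.5},
    {"dx": 0.18, "dy": -1, "dz": 0, "ax": 0, "ay": 0, "az": 0.5},
    {"dx": 0.18, "dy": -1, "dz": 0, "ax": 0, "ay": 0, "az": 0.5},
    {"dx": 0.18, "dy": -1, "dz": 0, "ax": 0, "ay": 0, "az": 0.5}
  ]
}}

```text
t: 20.82
tool_pos: [614.5, -264.4, 116.0]
orientation: [-2.152, -2.288, 0.0]
contact_force: [-0.6, 0.7, -0.5]
grip_width: 0.442
finger_force: 0.0
```

```bash
python3 - <<'E'
from h import *
s=monitor.read_state(); print(s["tool_pos"],lane(s["tool_pos"]),s["contact_force"],s["orientation"])
for c in("wrist","scene"):
  f=vision.grab_frame(c)
  for x,q in fittins(f): print(lane(x),round(q,2))
  if c=="wrist": save(f,"w4.png")
  for n,z in(("brush",10),("cup",85)):
    for d in models.cut_out(f,n)[:1]:
      r=np.argwhere(d["region"])[:,::-1]; P=np.array([ray(f,q,z) for q in r[::5]]); print(c,n,d["conf"],P.min(0).round(),P.max(0).round())
E
```

```text
[ 614.52761441 -264.43602919  115.98392824] [-283.4 -137.7] [-0.58805472  0.69656654 -0.49216613] [-2.15212808e+00 -2.28764198e+00  3.17208066e-04]
tin [623.  65.] [ 845. -119.] 0.98
tin [316. 180.] [ 608.3 -216.8] 0.98
[ -76.2 -314.7] 0.98
[-239.7 -117.6] 0.98
wrist brush 0.62 [ 666. -410.   10.] [ 713. -250.   10.]
wrist cup 0.83 [ 583. -362.   85.] [ 601. -294.   85.]
tin [423. 254.] [628.3 243.1] 0.91
tin [236. 266.] [ 610.9 -218.4] 0.93
tin [393. 250.] [606.4 171.8] 0.9
tin [283. 358.] [ 843.7 -121.6] 0.96
[205.4  -0.5] 0.91
[-240.5 -120.5] 0.93
[130.8  -0.7] 0.9
[ -79.1 -314.2] 0.96
scene brush 0.91 [ 660. -453.   10.] [ 713. -251.   10.]
scene cup 0.68 [604. 183.  85.] [695. 271.  85.]
```

View pics/w4.png

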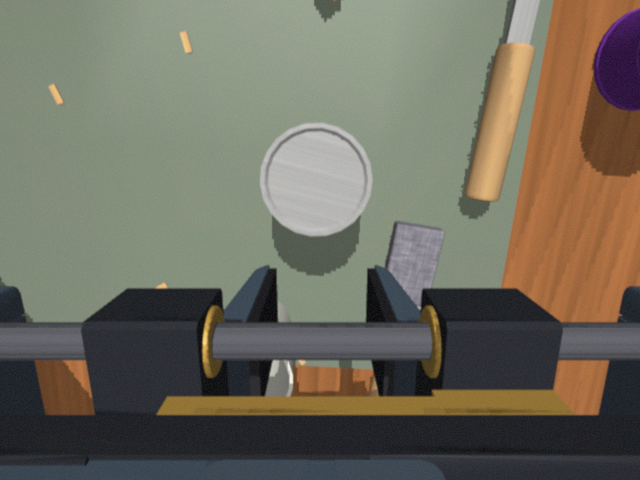

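The third tin is at (316,180), straight ahead of the fork. The brush bristles at (415,260) and the cup behind are clear.

Request:
{"method": "carry_out", "body": {
  "motion": [
    {"dx": 0, "dy": -1, "dz": 0, "ax": 0, "ay": 0, "az": 0},
    {"dx": 0, "dy": 0, "dz": -1, "ax": 0, "ay": 0, "az": 0},
    {"dx": 0, "dy": 0, "dz": -1, "ax": 0, "ay": 0, "az": 0},
    {"dx": 0, "dy": 0, "dz": -1, "ax": 0, "ay": 0, "az": 0},
    {"dx": 0, "dy": 0, "dz": -1, "ax": 0, "ay": 0, "az": 0},
    {"dx": 0, "dy": 0, "dz": -0.5, "ax": 0, "ay": 0, "az": 0},
    {"dx": -0.15, "dy": 1, "dz": 0, "ax": 0, "ay": 0, "az": 0},
    {"dx": -0.42, "dy": 0.855, "dz": 0, "ax": 0, "ay": 0, "az": 0},
    {"dx": -0.42, "dy": 0.855, "dz": 0, "ax": 0, "ay": 0, "az": 0},
    {"dx": -0.42, "dy": 0.855, "dz": 0, "ax": 0, "ay": 0, "az": 0},
    {"dx": -0.42, "dy": 0.855, "dz": 0, "ax": 0, "ay": 0, "az": 0},
    {"dx": -0.42, "dy": 0.855, "dz": 0, "ax": 0, "ay": 0, "az": 0},
    {"dx": -0.42, "dy": 0.855, "dz": 0, "ax": 0, "ay": 0, "az": 0},
    {"dx": -0.42, "dy": 0.855, "dz": 0, "ax": 0, "ay": 0, "az": 0},
    {"dx": -0.42, "dy": 0.855, "dz": 0, "ax": 0, "ay": 0, "az": 0}
  ]
}}

```text
t: 23.1
tool_pos: [543.9, -125.2, 26.5]
orientation: [-2.154, -2.287, 0.0]
contact_force: [0.9, -1.3, 0.3]
grip_width: 0.44
finger_force: 1.0
```

```bash
python3 - <<'E'
from h import *
s=monitor.read_state(); print(s["tool_pos"],lane(s["tool_pos"]),s["contact_force"])
for c in("wrist",):
  f=vision.grab_frame(c)
  for x,q in fittins(f): print(lane(x),round(q,2))
E
```

```text
[ 543.89219436 -125.20657985   26.49471646] [-171.3  -29. ] [ 0.91585392 -1.34785581  0.2965798 ]
tin [324. 200.] [541.9 -78.4] 0.99
[-127.2  -13.2] 0.99
```

Request:
{"method": "carry_out", "body": {
  "motion": [
    {"dx": -0.08, "dy": 0.84, "dz": -0.1, "ax": 0, "ay": 0, "az": -0.9},
    {"dx": -0.06, "dy": 0.84, "dz": -0.1, "ax": 0, "ay": 0, "az": -0.9},
    {"dx": -0.04, "dy": 0.84, "dz": -0.1, "ax": 0, "ay": 0, "az": -0.9},
    {"dx": -0.02, "dy": 0.84, "dz": -0.1, "ax": 0, "ay": 0, "az": -0.9},
    {"dx": 0, "dy": 0.84, "dz": -0.1, "ax": 0, "ay": 0, "az": -0.9}
  ]
}}

```text
t: 23.82
tool_pos: [540.7, -42.3, 16.5]
orientation: [2.531, 1.861, -0.0]
contact_force: [-0.2, -2.6, 2.8]
grip_width: 0.443
finger_force: 1.9
```

```bash
python3 - <<'E'
from h import *
s=monitor.read_state(); print(s["tool_pos"],lane(s["tool_pos"]),s["contact_force"],s["orientation"])
for c in("wrist",):
  f=vision.grab_frame(c)
  for x,q in fittins(f): print(lane(x),round(q,2))
E
```

```text
[540.73813952 -42.29125999  16.53985077] [-93.1  -1.4] [-0.16672163 -2.58301971  2.79096471] [ 2.53076291e+00  1.86069352e+00 -7.00719502e-05]
tin [324. 202.] [554.4   2.7] 0.99
[-46.1  -1.1] 0.99
```

Request:
{"method": "carry_out", "body": {
  "motion": [
    {"dx": 0.27, "dy": 0.96, "dz": 0, "ax": 0, "ay": 0, "az": 0},
    {"dx": 0.27, "dy": 0.96, "dz": 0, "ax": 0, "ay": 0, "az": 0},
    {"dx": 0.296, "dy": 0.955, "dz": 0, "ax": 0, "ay": 0, "az": 0},
    {"dx": 0.296, "dy": 0.955, "dz": 0, "ax": 0, "ay": 0, "az": 0},
    {"dx": 0.15, "dy": 0.48, "dz": 0, "ax": 0, "ay": 0, "az": 0},
    {"dx": 0.075, "dy": 0.24, "dz": 0, "ax": 0, "ay": 0, "az": 0},
    {"dx": 0.075, "dy": 0.24, "dz": 0, "ax": 0, "ay": 0, "az": 0},
    {"dx": 0.03, "dy": 0.095, "dz": 0, "ax": 0, "ay": 0, "az": 0},
    {"dx": 0, "dy": 0, "dz": 0, "ax": 0, "ay": 0, "az": 0}
  ]
}}

```text
t: 25.05
tool_pos: [569.7, 55.3, 16.5]
orientation: [-2.529, -1.864, -0.0]
contact_force: [-0.1, -0.6, 0.0]
grip_width: 0.441
finger_force: 0.2
```

Request:
{"method": "carry_out", "body": {
  "motion": [
    {"dx": 0.045, "dy": 0.14, "dz": 0, "ax": 0, "ay": 0, "az": 0},
    {"dx": 0.045, "dy": 0.14, "dz": 0, "ax": 0, "ay": 0, "az": 0},
    {"dx": 0.02, "dy": 0.06, "dz": 0, "ax": 0, "ay": 0, "az": 0}
  ]
}}

```text
t: 25.42
tool_pos: [571.6, 61.6, 16.5]
orientation: [2.528, 1.864, -0.002]
contact_force: [-2.6, -14.2, 3.0]
grip_width: 0.44
finger_force: 6.1
```

Request:
{"method": "carry_out", "body": {
  "motion": [
    {"dx": 0.02, "dy": 0.065, "dz": 0, "ax": 0, "ay": 0, "az": 0}
  ]
}}

```text
t: 25.55
tool_pos: [571.6, 62.0, 16.5]
orientation: [2.527, 1.864, -0.004]
contact_force: [-6.3, -23.8, 6.2]
grip_width: 0.443
finger_force: 10.3
```

All three tins are home. Next I back off, rise above the turn-button's fin and check it.

Request:
{"method": "carry_out", "body": {
  "gripper": 0.37,
  "motion": [
    {"dx": -0.296, "dy": -0.955, "dz": 0, "ax": 0, "ay": 0, "az": 0},
    {"dx": -0.296, "dy": -0.955, "dz": 0.3, "ax": 0, "ay": 0, "az": 0},
    {"dx": 0, "dy": 0, "dz": 1, "ax": 0, "ay": 0, "az": 0},
    {"dx": 0, "dy": 0, "dz": 1, "ax": 0, "ay": 0, "az": 0},
    {"dx": 0, "dy": 0, "dz": 1, "ax": 0, "ay": 0, "az": 0},
    {"dx": 0, "dy": 0, "dz": 1, "ax": 0, "ay": 0, "az": 0},
    {"dx": 0.95, "dy": -0.4, "dz": 0.7, "ax": 0, "ay": 0, "az": 0.9},
    {"dx": 0.95, "dy": -0.4, "dz": 0, "ax": 0, "ay": 0, "az": 0.9},
    {"dx": 0.95, "dy": -0.4, "dz": 0, "ax": 0, "ay": 0, "az": 0.9},
    {"dx": 0, "dy": 0, "dz": 0, "ax": 0, "ay": 0, "az": 0}
  ]
}}

```text
t: 26.8
tool_pos: [618.1, 0.0, 116.7]
orientation: [2.314, 2.124, 0.001]
contact_force: [-0.0, -0.4, -0.2]
grip_width: 0.368
finger_force: 0.0
```

```bash
python3 - <<'E'
from h import *
s=monitor.read_state(); print(s["tool_pos"],lane(s["tool_pos"]),s["contact_force"],s["orientation"],s["t"])
for c in("wrist","scene","side"):
  f=vision.grab_frame(c)
  if c=="wrist": save(f,"w5.png"); print("pivot guess px",proj(f,[616.5,34,71]),proj(f,[616.5,34,36]))
  for x,q in fittins(f): print(lane(x),round(q,2))
  for n in("index","gate_pivot","gate_tip"):
    for d in models.spot_point(f,n)[:1]:
      x=ray(f,d["xy"],Z[n]);print(c,n,round(d["conf"],2),np.round(d["xy"]),np.round(x,1),lane(x))
E
```

```text
[6.18145005e+02 9.52522512e-03 1.16740340e+02] [-29.7 -62.8] [-0.03577973 -0.38528041 -0.21785639] [2.31392326e+00 2.12417236e+00 1.04406019e-03] 26.8
pivot guess px [314.29042012 204.04771747] [315.13266486 196.58488785]
tin [253.  90.] [585.1 105.9] 0.97
tin [591. 368.] [ 845.3 -119.2] 0.28
tin [484. 267.] [703.9 -20.7] 0.1
tin [291.  17.] [607.1 177.6] 0.81
[61.7  0.1] 0.97
[ -76.3 -315. ] 0.28
[ -24.1 -150.8] 0.1
[136.6   0.4] 0.81
wrist index 0.94 [176. 162.] [517.3  66.2  25. ] [ 3.6 53.2]
wrist gate_pivot 0.78 [316. 196.] [617.   34.1  36. ] [  2.5 -51.6]
tin [425. 255.] [628.1 240.6] 0.89
tin [392. 247.] [606.4 173.9] 0.93
tin [280. 358.] [ 844.6 -121.8] 0.97
tin [364. 243.] [585.8 103.1] 0.87
tin [201. 148.] [ 226.9 -309.2] 0.87
[203.  -1.] 0.89
[ 1.328e+02 -1.000e-01] 0.93
[ -79.  -315.1] 0.97
[59.1 -1.4] 0.87
[-440.9  219.3] 0.87
scene index 0.82 [345. 226.] [520.8  61.4  25. ] [ 0.1 48.4]
scene gate_pivot 0.72 [342. 262.] [628.3  38.1  36. ] [  9.7 -61.2]
scene gate_tip 0.67 [294. 260.] [608.  -81.1  36. ] [-110.2  -77.1]
tin [285. 280.] [585.4 101.2] 0.78
tin [243. 196.] [ 844.6 -120.2] 0.96
tin [238. 312.] [629.3 239.5] 0.88
tin [476. 221.] [ 227.  -311.5] 0.65
tin [263. 294.] [605.8 172.4] 0.84
tin [294. 242.] [621.8 -20.4] 0.38
[57.3 -1.5] 0.78
[ -77.5 -314.7] 0.96
[202.3  -2.5] 0.88
[-443.2  218.5] 0.65
[1.312e+02 1.000e-01] 0.84
[-48.2 -72.3] 0.38
side index 0.59 [322. 282.] [507.   67.3  25. ] [ 1.7 63.3]
side gate_pivot 0.9 [288. 259.] [608.9  42.7  36. ] [  8.3 -41.3]
side gate_tip 0.91 [308. 228.] [616.2 -76.3  36. ] [-103.2  -83.5]
```

View pics/w5.png

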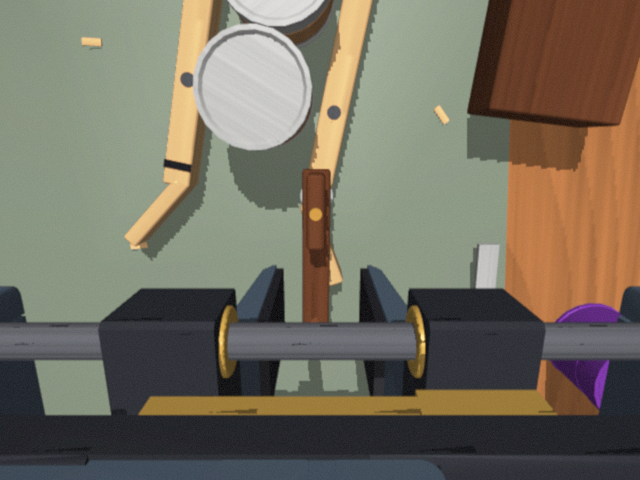

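The fin is vertical in the picture with its rivet at (316,214), so it lines up with the fingers. The tins sit in file at (253,90) and beyond. I'll grip the fin over the pivot.

Request:
{"method": "carry_out", "body": {
  "motion": [
    {"dx": -0.03, "dy": 0.85, "dz": 0, "ax": 0, "ay": 0, "az": 0},
    {"dx": -0.03, "dy": 0.85, "dz": 0, "ax": 0, "ay": 0, "az": 0},
    {"dx": 0, "dy": 0, "dz": -1, "ax": 0, "ay": 0, "az": 0},
    {"dx": 0, "dy": 0, "dz": -1, "ax": 0, "ay": 0, "az": 0},
    {"dx": 0, "dy": 0, "dz": -0.7, "ax": 0, "ay": 0, "az": 0},
    {"dx": 0, "dy": 0, "dz": -0.7, "ax": 0, "ay": 0, "az": 0},
    {"dx": 0, "dy": 0, "dz": 0, "ax": 0, "ay": 0, "az": 0}
  ]
}}

```text
t: 28.42
tool_pos: [615.7, 35.5, 47.6]
orientation: [-2.312, -2.125, 0.002]
contact_force: [-0.5, -0.5, 0.6]
grip_width: 0.37
finger_force: 0.0
```

Request:
{"method": "carry_out", "body": {
  "gripper": 0.1,
  "motion": [
    {"dx": 0, "dy": 0, "dz": 0, "ax": 0, "ay": 0, "az": 0},
    {"dx": 0, "dy": 0, "dz": 0, "ax": 0, "ay": 0, "az": 0},
    {"dx": 0, "dy": 0, "dz": 0, "ax": 0, "ay": 0, "az": 0},
    {"dx": 0, "dy": 0, "dz": 0, "ax": 0, "ay": 0, "az": 0},
    {"dx": 0, "dy": 0, "dz": 0, "ax": 0, "ay": 0, "az": 0}
  ]
}}

```text
t: 29.05
tool_pos: [616.3, 35.2, 48.6]
orientation: [2.313, 2.126, 0.0]
contact_force: [-1.0, 0.3, -0.4]
grip_width: 0.1
finger_force: 0.0
```

```bash
python3 - <<'E'
from h import *
f=vision.grab_frame("wrist");save(f,"w6.png")
g=vision.grab_frame("side")["color"][180:340,220:380,::-1]
w=cv2.resize(f["color"][:,:,::-1],(400,300)); g=cv2.resize(g,(400,400),interpolation=cv2.INTER_CUBIC)
o=np.zeros((400,800,3),np.uint8); o[:300,:400]=w; o[:,400:]=g; cv2.imwrite("pics/c6.png",o)
s=monitor.read_state();print(s["tool_pos"],s["grip_width"],s["finger_force"])
E
```

```text
[616.31939985  35.25638132  48.54870742] 0.10257684963504551 0.0
```

View pics/c6.png

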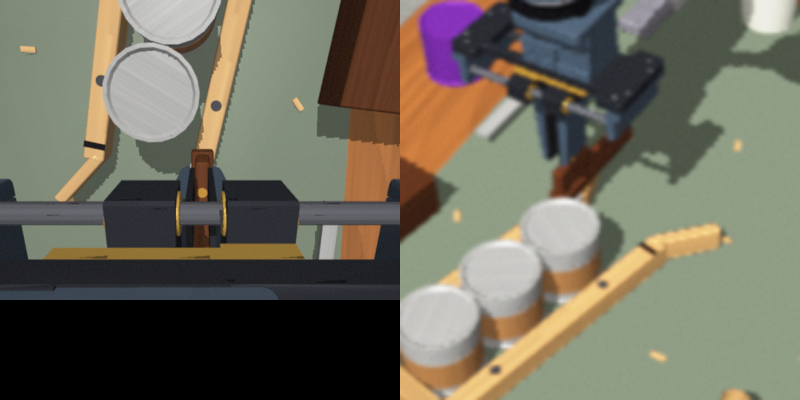

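The fin sits between the fingers, which have not quite closed on it, so I'll close further.

Request:
{"method": "carry_out", "body": {
  "gripper": 0.0,
  "motion": [
    {"dx": 0, "dy": 0, "dz": 0, "ax": 0, "ay": 0, "az": 0},
    {"dx": 0, "dy": 0, "dz": 0, "ax": 0, "ay": 0, "az": 0},
    {"dx": 0, "dy": 0, "dz": 0, "ax": 0, "ay": 0, "az": 0}
  ]
}}

```text
t: 29.52
tool_pos: [616.3, 35.3, 48.5]
orientation: [2.313, 2.126, -0.0]
contact_force: [-0.8, -0.4, 0.4]
grip_width: 0.005
finger_force: 0.0
```

```bash
python3 - <<'E'
from h import *
f=vision.grab_frame("wrist");s=monitor.read_state();p=s["tool_pos"]
print("tcp px",proj(f,p),"19up",proj(f,p+[0,0,19]),"rivet@71",ray(f,(324,309),71),"@43",ray(f,(324,309),43))
print("cam",-np.array(f["R"]).T@np.array(f["t"]))
for q in(-25,0,25): print(q,proj(f,[616.5+q*.0,34+q,71]))
g=vision.grab_frame("side"); print("side tcp",proj(g,p),"piv71",proj(g,[616.5,34,71]),"piv43",proj(g,[616.5,34,43]))
cv2.imwrite("pics/c7.png",np.hstack([cv2.resize(f["color"][200:400,220:420,::-1],(400,400)),cv2.resize(g["color"][200:300,240:340,::-1],(400,400),interpolation=cv2.INTER_CUBIC)]))
E
```

```text
tcp px [321.4399935  278.11530145] 19up [321.40169862 290.69064782] rivet@71 [616.88526131  26.84053861  71.        ] @43 [616.02141531  14.60748793  43.        ]
cam [622.61884608 108.03467858 256.84374238]
-25 [326.12353293 341.42376092]
0 [322.03117207 295.66014744]
25 [317.67078171 246.8992425 ]
side tcp [286.57346337 252.20257071] piv71 [286.19351232 244.97297466] piv43 [286.88962911 253.49322813]
```

View pics/c7.png

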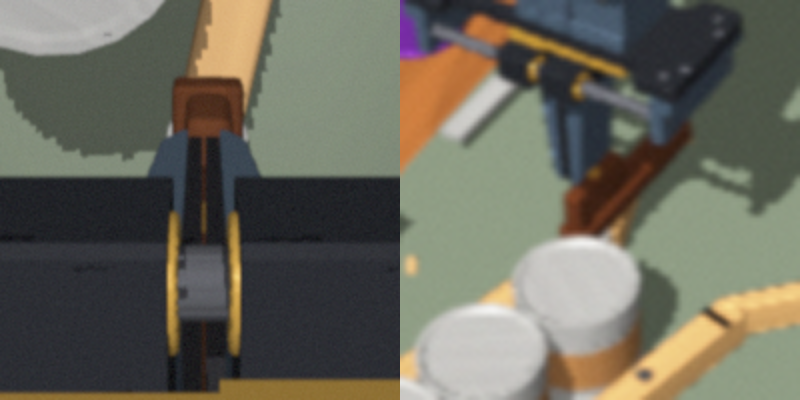

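Request:
{"method": "carry_out", "body": {
  "gripper": 0.36,
  "motion": [
    {"dx": 0, "dy": 0, "dz": 0, "ax": 0, "ay": 0, "az": 0},
    {"dx": 0, "dy": 0, "dz": 0, "ax": 0, "ay": 0, "az": 0},
    {"dx": 0, "dy": 0, "dz": 0, "ax": 0, "ay": 0, "az": 0},
    {"dx": 0, "dy": 0, "dz": 0, "ax": 0, "ay": 0, "az": 0},
    {"dx": 0, "dy": 0, "dz": -0.45, "ax": 0, "ay": 0, "az": 0},
    {"dx": 0, "dy": 0, "dz": -0.4, "ax": 0, "ay": 0, "az": 0}
  ]
}}

```text
t: 30.38
tool_pos: [616.1, 35.3, 30.7]
orientation: [-2.313, -2.126, 0.0]
contact_force: [-0.0, -0.5, 0.8]
grip_width: 0.363
finger_force: 0.0
```

Request:
{"method": "carry_out", "body": {
  "gripper": 0.1,
  "motion": [
    {"dx": 0, "dy": 0, "dz": 0, "ax": 0, "ay": 0, "az": 0},
    {"dx": 0, "dy": 0, "dz": 0, "ax": 0, "ay": 0, "az": 0},
    {"dx": 0, "dy": 0, "dz": 0, "ax": 0, "ay": 0, "az": 0},
    {"dx": 0, "dy": 0, "dz": 0, "ax": 0, "ay": 0, "az": 0}
  ]
}}

```text
t: 30.88
tool_pos: [617.3, 35.2, 31.7]
orientation: [2.312, 2.125, 0.002]
contact_force: [4.4, -0.4, -6.3]
grip_width: 0.124
finger_force: 30.0
```

The fin is now held: width 11.3 mm, 30 N. I'll turn it clockwise in place.

Request:
{"method": "carry_out", "body": {
  "motion": [
    {"dx": 0, "dy": 0, "dz": 0, "ax": 0, "ay": 0, "az": -0.5},
    {"dx": 0, "dy": 0, "dz": 0, "ax": 0, "ay": 0, "az": -0.8},
    {"dx": 0, "dy": 0, "dz": 0, "ax": 0, "ay": 0, "az": -0.8},
    {"dx": 0, "dy": 0, "dz": 0, "ax": 0, "ay": 0, "az": -0.8}
  ]
}}

```text
t: 31.38
tool_pos: [618.0, 35.1, 31.7]
orientation: [2.544, 1.84, 0.004]
contact_force: [10.3, -1.4, -9.6]
grip_width: 0.12
finger_force: 30.0
```

```bash
python3 - <<'E'
from h import *
s=monitor.read_state(); print(s["tool_pos"],s["contact_force"],s["torque"],s["orientation"],s["grip_width"],s["finger_force"])
f=look("side",["gate_tip","gate_pivot"])
f=look("scene",["gate_tip","gate_pivot"])
E
```

```text
[618.01766899  35.0800849   31.71788386] [10.27667509 -1.40433237 -9.5689444 ] [-0.28534137 -1.86034944  0.12044588] [2.54388831 1.84002673 0.00365707] 0.12043920289443619 30.010204017162323
side gate_tip 0.58 [316. 234.] [586. -65.]
side gate_tip 0.44 [331. 178.] [ 655. -304.]
side gate_pivot 0.6 [286. 259.] [613.  44.]
side gate_pivot 0.55 [366. 187.] [ 547. -305.]
scene gate_tip 0.62 [296. 254.] [593. -76.]
scene gate_tip 0.24 [184. 261.] [ 582. -352.]
```

Request:
{"method": "carry_out", "body": {
  "motion": [
    {"dx": 0.1, "dy": 0, "dz": 0, "ax": 0, "ay": 0, "az": -0.9},
    {"dx": 0, "dy": 0, "dz": 0, "ax": 0, "ay": 0, "az": -0.9},
    {"dx": 0, "dy": 0, "dz": 0, "ax": 0, "ay": 0, "az": -0.9},
    {"dx": 0, "dy": 0, "dz": 0, "ax": 0, "ay": 0, "az": -0.9},
    {"dx": 0, "dy": 0, "dz": 0, "ax": 0, "ay": 0, "az": -0.9},
    {"dx": 0, "dy": 0, "dz": 0, "ax": 0, "ay": 0, "az": -0.9}
  ]
}}

```text
t: 32.42
tool_pos: [619.3, 34.4, 31.7]
orientation: [2.879, 1.252, 0.002]
contact_force: [6.3, -7.1, -7.1]
grip_width: 0.122
finger_force: 30.0
```

Request:
{"method": "carry_out", "body": {
  "motion": [
    {"dx": 0.05, "dy": -0.08, "dz": 0, "ax": 0, "ay": 0, "az": -0.9},
    {"dx": 0, "dy": 0, "dz": 0, "ax": 0, "ay": 0, "az": -0.9},
    {"dx": 0, "dy": 0, "dz": 0, "ax": 0, "ay": 0, "az": -0.9},
    {"dx": 0, "dy": 0, "dz": 0, "ax": 0, "ay": 0, "az": -0.9},
    {"dx": 0, "dy": 0, "dz": 0, "ax": 0, "ay": 0, "az": -0.9},
    {"dx": 0, "dy": 0, "dz": 0, "ax": 0, "ay": 0, "az": -0.9},
    {"dx": 0, "dy": 0, "dz": 0, "ax": 0, "ay": 0, "az": -0.9}
  ]
}}

```text
t: 33.3
tool_pos: [620.2, 33.0, 31.6]
orientation: [3.101, 0.495, 0.002]
contact_force: [4.5, -6.2, -7.0]
grip_width: 0.123
finger_force: 30.0
```

Request:
{"method": "carry_out", "body": {
  "motion": [
    {"dx": 0.03, "dy": -0.08, "dz": 0, "ax": 0, "ay": 0, "az": -0.9},
    {"dx": 0, "dy": 0, "dz": 0, "ax": 0, "ay": 0, "az": -0.9},
    {"dx": 0, "dy": 0, "dz": 0, "ax": 0, "ay": 0, "az": -0.9},
    {"dx": 0, "dy": 0, "dz": 0, "ax": 0, "ay": 0, "az": -0.9},
    {"dx": 0, "dy": 0, "dz": 0, "ax": 0, "ay": 0, "az": -0.9},
    {"dx": 0, "dy": 0, "dz": 0, "ax": 0, "ay": 0, "az": -0.9},
    {"dx": 0, "dy": 0, "dz": 0, "ax": 0, "ay": 0, "az": -0.9},
    {"dx": 0, "dy": 0, "dz": 0, "ax": 0, "ay": 0, "az": -0.6},
    {"dx": 0, "dy": 0, "dz": 0, "ax": 0, "ay": 0, "az": -0.6},
    {"dx": 0, "dy": 0, "dz": 0, "ax": 0, "ay": 0, "az": 0}
  ]
}}

```text
t: 34.55
tool_pos: [620.3, 31.0, 31.6]
orientation: [3.109, -0.442, 0.001]
contact_force: [2.2, -8.8, -4.5]
grip_width: 0.12
finger_force: 30.0
```

```bash
python3 - <<'E'
from h import *
s=monitor.read_state(); print(s["tool_pos"],s["contact_force"],s["torque"],s["orientation"],2*np.arctan2(s["orientation"][1],s["orientation"][0]),s["joints"])
for c in("scene","side","wrist"): f=look(c,["gate_tip","gate_pivot","index"])
E
```

```text
[620.30190398  30.95205864  31.64042578] [ 2.23261814 -8.75313786 -4.47129276] [-1.65177841 -0.38256035  0.06390157] [ 3.10903411e+00 -4.41636643e-01  1.41759914e-03] -0.2822108889516013 [-4.53528202e-02  6.50802781e-01  1.50167455e+00 -1.70982388e-03
  9.88346126e-01  1.80859437e+00]
scene gate_pivot 0.71 [363. 251.] [603.  93.]
scene gate_pivot 0.53 [340. 261.] [624.  32.]
side gate_tip 0.9 [321. 275.] [514.  58.]
side gate_pivot 0.97 [286. 256.] [616.  37.]
side gate_pivot 0.62 [321. 280.] [508.  71.]
side index 0.62 [321. 279.] [513.  59.]
wrist gate_pivot 0.78 [323. 286.] [615.  34.]
```

Request:
{"method": "carry_out", "body": {
  "motion": [
    {"dx": 0.02, "dy": -0.06, "dz": 0, "ax": 0, "ay": 0, "az": -0.24},
    {"dx": 0, "dy": 0, "dz": 0, "ax": 0, "ay": 0, "az": 0}
  ]
}}

```text
t: 35.4
tool_pos: [620.3, 30.8, 31.6]
orientation: [3.106, -0.471, 0.0]
contact_force: [0.4, -1.4, -1.6]
grip_width: 0.119
finger_force: 30.0
```

Request:
{"method": "carry_out", "body": {
  "gripper": 0.34,
  "motion": [
    {"dx": 0, "dy": 0, "dz": 0, "ax": 0, "ay": 0, "az": 0},
    {"dx": 0, "dy": 0, "dz": 0, "ax": 0, "ay": 0, "az": 0},
    {"dx": 0, "dy": 0, "dz": 0, "ax": 0, "ay": 0, "az": 0},
    {"dx": 0, "dy": 0, "dz": 0, "ax": 0, "ay": 0, "az": 0},
    {"dx": 0, "dy": 0, "dz": 1, "ax": 0, "ay": 0, "az": 0},
    {"dx": 0, "dy": 0, "dz": 1, "ax": 0, "ay": 0, "az": 0},
    {"dx": 0, "dy": 0, "dz": 1, "ax": 0, "ay": 0, "az": 0},
    {"dx": 0, "dy": 0, "dz": 1, "ax": 0, "ay": 0, "az": 0},
    {"dx": 0.7, "dy": -1, "dz": 1, "ax": 0, "ay": 0, "az": 0},
    {"dx": 0.7, "dy": -1, "dz": 1, "ax": 0, "ay": 0, "az": 0},
    {"dx": 0.7, "dy": -1, "dz": 1, "ax": 0, "ay": 0, "az": 0},
    {"dx": 0, "dy": 0, "dz": 0, "ax": 0, "ay": 0, "az": 0}
  ]
}}

```text
t: 36.9
tool_pos: [663.8, -30.5, 172.8]
orientation: [3.106, -0.473, 0.005]
contact_force: [-0.0, 1.0, -1.1]
grip_width: 0.343
finger_force: 0.0
```

```bash
python3 - <<'E'
from h import *
s=monitor.read_state(); print(s["tool_pos"],s["contact_force"],s["t"],s["joints"].round(2))
o=[]
for c in("scene","side"):
  f=look(c,["gate_tip","gate_pivot","index"])
  for x,q in fittins(f): print(lane(x),round(q,2))
  i=proj(f,[567,60,25]).astype(int); o.append(cv2.resize(f["color"][i[1]-40:i[1]+60,i[0]-50:i[0]+50,::-1],(400,400),interpolation=cv2.INTER_CUBIC))
cv2.imwrite("pics/fin.png",np.hstack(o))
E
```

```text
[663.8088703  -30.46887108 172.84841816] [-0.00126591  1.02973777 -1.07161259] 36.9 [-0.14  0.55  1.25 -0.    1.34  1.74]
scene gate_pivot 0.59 [340. 258.] [616.  35.]
scene index 0.87 [345. 221.] [506.  63.]
tin [281. 357.] [ 845.1 -121.5] 0.94
tin [392. 251.] [606.9 174. ] 0.91
tin [425. 256.] [628.2 241.5] 0.92
tin [368. 248.] [583.4 105. ] 0.67
tin [203. 149.] [ 230.5 -308.4] 0.94
[ -78.5 -315.5] 0.94
[133.1  -0.4] 0.91
[203.9  -0.8] 0.92
[60.3  1.6] 0.67
[-439.1  216.1] 0.94
side gate_tip 0.55 [317. 278.] [517.  71.]
side gate_pivot 0.67 [285. 256.] [621.  38.]
side index 0.77 [320. 281.] [512.  66.]
tin [263. 294.] [607.1 170.7] 0.88
tin [477. 223.] [ 230.6 -305.2] 0.6
tin [286. 280.] [586.6 102.2] 0.83
tin [235. 315.] [627.5 238.8] 0.86
tin [243. 198.] [ 842.9 -121.6] 0.93
[130.   -1.6] 0.88
[-436.   216.9] 0.6
[58.5 -2.4] 0.83
[201.1  -0.9] 0.86
[ -79.3 -313.5] 0.93
```

View pics/fin.png

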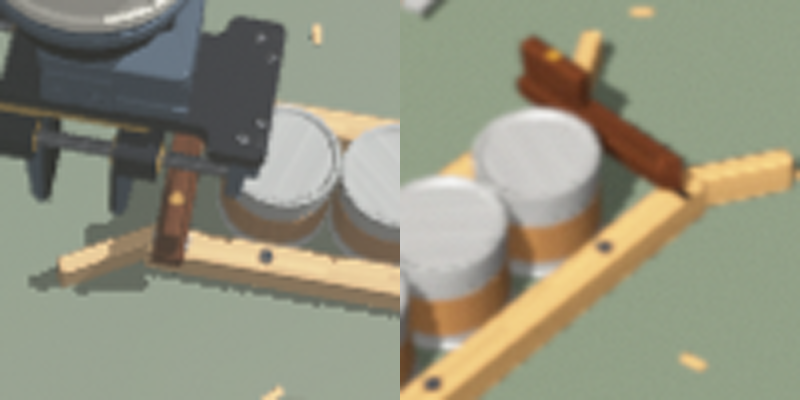

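The button lies across the mouth with its tip on the rail by the index line, and the tins stand in file. I'll take a closer numeric check of the angle from the wrist camera above.

Request:
{"method": "carry_out", "body": {
  "motion": [
    {"dx": -0.93, "dy": 0.62, "dz": 0.1, "ax": 0, "ay": 0, "az": 0},
    {"dx": -0.93, "dy": 0.62, "dz": 0.1, "ax": 0, "ay": 0, "az": 0},
    {"dx": -0.93, "dy": 0.62, "dz": 0.1, "ax": 0, "ay": 0, "az": 0},
    {"dx": -0.93, "dy": 0.62, "dz": 0.1, "ax": 0, "ay": 0, "az": 0},
    {"dx": -0.93, "dy": 0.62, "dz": 0.1, "ax": 0, "ay": 0, "az": 0},
    {"dx": -0.93, "dy": 0.62, "dz": 0.1, "ax": 0, "ay": 0, "az": 0},
    {"dx": -0.93, "dy": 0.62, "dz": 0.1, "ax": 0, "ay": 0, "az": 0},
    {"dx": -0.93, "dy": 0.62, "dz": 0.1, "ax": 0, "ay": 0, "az": 0},
    {"dx": -0.93, "dy": 0.62, "dz": 0.1, "ax": 0, "ay": 0, "az": 0},
    {"dx": 0, "dy": 0, "dz": 0, "ax": 0, "ay": 0, "az": 0}
  ]
}}

```text
t: 38.65
tool_pos: [493.6, 83.4, 189.8]
orientation: [-3.106, 0.469, 0.0]
contact_force: [1.1, 0.9, -0.2]
grip_width: 0.338
finger_force: 0.0
```

```bash
python3 - <<'E'
from h import *
f=look("wrist",["gate_tip","gate_pivot","index","lane","stop"])
r=fitlane([f],[567.6,48.9,1.27]);print("lane",r.x,r.fun)
for x,q in fittins(f): print(lane(x),round(q,2))
for d in models.cut_out(f,"gate")[:2]:
    m=d["region"].astype(np.uint8); P=np.array([ray(f,q,43)[:2] for q in np.argwhere(m)[:,::-1]])
    # bar part only, 35-85 mm ahead of the pivot (beyond the fin): midline of mask
    c,s=np.cos(1.27),np.sin(1.27); D=P-[616.5,34]; a=-s*D[:,0]+c*D[:,1]; b=c*D[:,0]+s*D[:,1]
    A=[];B=[]
    for k in range(40,92,4):
        w=(a>=k)&(a<k+4)
        if w.sum()>5: A.append(k+2);B.append((b[w].min()+b[w].max())/2)
    print("gate",d["conf"],a.min(),a.max(),"slope",np.polyfit(A,B,1).round(3),np.round(B,1))
# black index line pixels on left rail top
h=f["color"].astype(int).max(2); e=[]
for u in np.arange(-12,16,1.):
    e.append(round(np.mean([h[tuple(proj(f,[567+c*u-s*v,47+s*u+c*v,25])[::-1].round().astype(int))] for v in(46,50,54,58,60)])))
print(e)
fs=look("side",["gate_tip","index"]); fs=look("scene",["gate_tip","gate_pivot","index","cup","mallet","chisel","brush"])
E
```

```text
wrist gate_tip 0.69 [336. 196.] [511.  66.]
wrist gate_pivot 0.67 [337.  62.] [618.  34.]
wrist index 0.74 [336. 189.] [516.  65.]
wrist lane 0.72 [335. 127.] [569.  48.]Traceback (most recent call last):
  File "<stdin>", line 3, in <module>
  File "h.py", line 30, in fitlane
    ms=[(f,models.cut_out(f,"lane")[0]["region"].astype(bool)) for f in fs]
           ~~~~~~~~~~~~~~~~~~~~~~~~^^^
IndexError: list index out of range
```

```bash
python3 - <<'E'
from h import *
f=vision.grab_frame("wrist"); g=cv2.cvtColor(f["color"],cv2.COLOR_RGB2HSV); c=f["color"].astype(int)
# dark reddish-brown bar midline per row; black line darkness
for r in range(90,204,6):
    k=np.where((c[r,290:390,0]>c[r,290:390,2]+30)&(c[r,290:390,0]<150))[0]+290
    print(r,len(k),k.min() if len(k) else 0,k.max() if len(k) else 0,end=' | ')
d=np.argwhere(c[180:235,300:370].max(2)<55); print("\nblack",len(d),d.min(0)+[180,300],d.max(0)+[180,300],np.median(d,0)+[180,300])
for x,q in fittins(f): print(lane(x),round(q,2))
look("side",["gate_tip","index"]); look("scene",["cup","mallet","chisel","brush"]); print(monitor.read_state()["t"])
E
```

```text
90 24 324 347 | 96 24 324 347 | 102 24 324 347 | 108 23 325 347 | 114 23 325 347 | 120 22 325 346 | 126 23 325 347 | 132 22 325 346 | 138 22 325 346 | 144 23 324 346 | 150 23 324 346 | 156 23 324 346 | 162 22 325 346 | 168 22 325 346 | 174 23 324 346 | 180 27 325 354 | 186 25 325 363 | 192 13 331 373 | 198 3 338 382 | 
black 1 [198 334] [198 334] [198. 334.]
tin [264. 129.] [584.6 106.2] 0.99
tin [243.  80.] [671.4 221.9] 0.12
tin [ 88. 129.] [627.5 244.6] 0.81
tin [175. 128.] [606.1 175.4] 0.91
[61.8  0.7] 0.99
[198.  -47.9] 0.12
[206.6   0.8] 0.81
[134.2   0.7] 0.91
side gate_tip 0.76 [317. 278.] [519.  70.]
side index 0.85 [321. 281.] [510.  65.]
scene cup 0.82 [184. 262.] [ 568. -360.]
scene cup 0.56 [286. 320.] [ 749. -113.]
scene mallet 0.8 [423. 175.] [364. 310.]
scene chisel 0.59 [288. 320.] [ 749. -110.]
scene brush 0.65 [183. 302.] [ 676. -359.]
scene brush 0.32 [346. 224.] [501.  67.]
39.5
```

```bash
python3 -c "
from rig import robot; print(robot.finish_job())"
```

```text
the job is handed in; nothing more can be done
None
```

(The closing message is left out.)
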